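# Open the bath-salt tub with the squeeze-tab cap

### The job

A customer wants to see the seal of the bath-salt tub with the orange cap. Squeeze the two blue side tabs of the orange cap inward, keep squeezing while you turn the cap anticlockwise (seen from above) a bit less than a quarter turn, lift it off, stand it upright and flat on the floor of the dark wooden tray, and let go. Leave the green cap on its tub as it is.

Things in the scene. Friction and masses are not known exactly. Their poses are not given: they have to be found in the camera images.
- orange_cap_grip (a point): Orange ribbed cap, 45 mm wide, 42 tall, about 70 g, 1.5 mm play on the neck. Point on its axis, 28 mm above its underside, at gripping height; z up, out of its top. Blue tabs at its +y and -y sides. With both tabs kept fully pressed it turns anticlockwise seen from above (+z) only, and lifts off once turned 45 to 100 degrees (70 is good).
- orange_cap_tab (a point): Middle of the outer face of the blue tab at the cap's +y side, 30 mm from the cap's axis; the other tab is opposite, the same. Faces flat, upright, 60 mm apart, 18 mm wide, from 21 mm below this point to 12 above. Each slides 7 mm inward, with the cap's axes, against a spring (3 to 8 N), to 46 mm apart; a tab not pressed is caught by the teeth on the tub.
- orange_tub: White tub, 66 mm wide with a blue band, stuck fast to the counter. Origin at the centre of its underside, z up; its x and y agree with the locked cap's. Heights: shoulder 60 mm, locking teeth 67 (out to 31 mm from the axis, below the tabs' grip part, so keep finger tips above 67), cap underside 61.5, neck top 95.5, cap top 103.5. The cap must rise 35 mm to clear the neck.
- green_cap_grip (a point): The same kind of cap in green on another tub of the same kind, which is to be left alone. This point lies on its axis, 28 mm above its underside; its top is 103.5 mm above the counter.
- tray_in (a point): Dark wooden tray, 120 x 120 mm outside, 110 x 110 mm inside, fixed to the counter. This point is the centre of its inner floor, 5 mm above the counter; the rim stands 7 mm above the floor.
There are look-alikes about, which are no part of the job. There is more than one size of the part that bears orange_cap_grip; the job needs the larger.

How it is judged (in metres and radians):
On the way:
1. with its tabs pressed, the orange cap is turned at least 35 degrees anticlockwise from its locked place while still seated on its neck (x of orange_cap_tab in the frame of orange_tub below -0.013 m and distance between orange_cap_tab and orange_cap_grip below 0.0265 m and horizontal distance between orange_cap_grip and orange_tub below 0.006 m and z of orange_cap_grip in the frame of orange_tub below 0.1 m), for 0.1 s.
At the end, for the whole second after the job is handed in: The orange cap stands upright (within 8 degrees), top up, flat on the floor of the wooden tray (height within 4 mm, its axis within 50 mm of the tray's centre), released; the green cap is still on its tub, within 12 mm of where it was (horizontal distance between orange_cap_grip and tray_in below 0.05 m and z of orange_cap_grip in the frame of tray_in between 0.024 and 0.032 m and angle between orange_cap_grip's own z axis and vertical below 0.14 rad and distance of green_cap_grip from where it was at the start of the episode below 0.012 m); the robot touches nothing.
It fails at once if the green cap is taken off its tub or shoved (moved more than 12 mm) (distance of green_cap_grip from where it was at the start of the episode above 0.012 m).
It also fails if it takes over 38 s, if anything falls off the work surface, if the arm or the gripper's body presses on something with over 40 N, if the wrist force passes 120 N, or if a joint passes its speed limit or range.

### The arm

A 6-joint arm with a two-finger parallel gripper is mounted at the origin on a cart in front of the work surface, level with it; the furniture and walls round the work are solid. World frame = base frame: x ahead of the robot, y to its left, z up, the work surface at z = 0. Lengths are in mm, angles in degrees, forces in N, time in s.
With the tool pointing down it reaches from about 275 to 850 mm from the base axis. Payload 5.2 kg.
Tool frame: the origin (TCP) lies at the very end of the fingers, on their centre line; the grasp point (between the pads) lies 19 mm behind it; y points along the fingers, z is the direction in which the jaws open and shut, and the axes are right-handed (so a half turn about y gives the same grasp; the last joint's range is limited). The gripper opens to 85 mm and grips with 20 to 120 N. Pads are 22 mm wide; open, the fingers measure 114 mm over their backs; the gripper's body (76 mm by 85 mm) begins 54 mm behind the grasp point. The pads swing forward as they close: fully open they stand 13 mm farther back than shut.
Start: joints at [51.692, 14.817, 87.949, -0, 77.235, -11.62], TCP at [247.006, 491.42, 231.31] pointing down, gripper open.
Joint ranges: [-179.93, 179.93], [-52.35, 119.4], [10.71, 147.94], [-69.91, 249.91], [12.55, 155.21], [-178.61, 178.61]. Speed limits (degrees/s): [147.25, 147.25, 180, 180, 180, 180].

### API

Orientations are given as a 3x3 rotation matrix whose columns are the frame's x, y, z axes.
In Python, from plant import ctrl gives the robot as it stands. The module is installed in compiled form; this text tells all that it offers.
- The arm moves only by the tool servo_tool, never from a script. Its argument "steps" is a list of rows, each a list of 2 entries, a list of its own where there are three numbers: the shift along the tool's x, y, z in m, then the turn, a rotation vector about the tool's x, y, z in degrees. A call has 1 to 8 rows; each row shifts and turns the commanded pose from where the row before left it, along the tool's axes as they then stand; what a row does not reach is not made up. A row lasts 1/8 s, in which the tool goes at most 62.5 mm and 10.7 degrees, less where a joint would pass 70% of its speed; a pose out of reach is approached as far as the arm can. A call with a gripper value outside its range is refused whole. "grip" is the gripper command: -1 is fully open, 1 is shut, values between are in proportion, set as the call begins (left out, the last holds). The fingers move at their own pace and stop on an object; "newtons" is the grip in N (left out, the last holds). Time passes only in rows, so rows that do not move let the fingers close. It gives the time, the measured TCP pose, the force and the opening at its end, in the units of the state.
- ctrl.sense(): the state, without advancing time (a new reading comes with each control period).
- ctrl.camera(name): name is "scene" or "top" or "wrist"; returns the picture (384x512x3 uint8, red, green, blue); there is no depth.
- ctrl.camera_params(name): a dict with "K" (3x3 intrinsics, pixels), "distortion" ([k1, k2, p1, p2, k3] as OpenCV has them; the pictures are not rectified), "xyz" and "rotation" of the camera in the world. Camera axes: x right, y down, z forward; pixel columns grow to the right and rows downward; lengths in mm; the calibration is good to about 2 mm. A picture is of the moment at which its call begins: read the wrist's pose just before it. camera_params takes no time and is no camera call; for the wrist camera it gives the pose at the moment of the call.
- ctrl.sign_off(): hands the job in, once; it reports no verdict.
Trained networks look in the newest picture that a camera, given by its name, has taken for a name from the list of things; names that differ only in an ending like _2 or _b are one class to them, and where a whole thing is asked for, a point or a joint stands for the part that bears it (a point fixed in the world has none). Each returns a list of dicts, best first, with "confidence" (0 to 1); they miss things now and then, are a little off and sometimes report something else, mostly with a low value. They report only what shows in the picture. A call takes as long as a camera call. They do not tell look-alikes from the thing itself.
- ctrl.recognise(camera, query): "location" ([x, y, z] in mm, in world coordinates, good to about 4 mm: the middle of the surface that is visible of it).
- ctrl.regions_of(camera, query): "region" (384x512 bool, what is visible of it).
The state is a dict: "time": time; "joint_positions": joint angles; "qd": joint speeds; "joint_torque": joint torques, N m; "tcp_pos": TCP position; "orientation": TCP orientation; "force": force on the tool from outside, world axes, zero at the start; "wrist_torque": the same for the moment, N m; "finger_gap": opening from 0.0 (shut) to 1.0 (fully open).
Only numpy, scipy, OpenCV 4.12 (cv2) and the standard library are available. Lean on these libraries where they do the work, as an engineer would, in place of code of your own. Each camera call takes 0.05 s, during which the arm holds its last target.

## Working session

There is one attempt and no reset: what is moved stays moved. The work goes in short steps, Python scripts to look and compute and a tool call to move; the robot and the scene stay as the last step left them, time stands still between calls to the robot, and variables do not carry over. Pictures are saved under pics/ and viewed, and the job is handed in when it is done.

Besides the shell and the picture viewer there is one more tool, called after ">>>" by a JSON object that holds its "name" and its "arguments". servo_tool: Moves the arm, as the interface text tells. Its arguments: {"type":"object","properties":{"steps":{"type":"array"},"grip":{"type":"number"},"newtons":{"type":"number"}},"required":["steps"]}

```bash
mkdir -p pics; cat > h.py <<'E'
import numpy as np, cv2
from plant import ctrl
def save(n,im,f=1.5): cv2.imwrite('pics/'+n+'.png',cv2.cvtColor(cv2.resize(im,None,fx=f,fy=f,interpolation=cv2.INTER_CUBIC),cv2.COLOR_RGB2BGR))
def ray(cam,uv,z):
    p=ctrl.camera_params(cam) if isinstance(cam,str) else cam
    K=np.array(p['K'],float);D=np.array(p['distortion'],float)
    n=cv2.undistortPoints(np.array(uv,float).reshape(-1,1,2),K,D).reshape(-1,2)
    R=np.array(p['rotation']);o=np.array(p['xyz'],float)
    d=np.c_[n,np.ones(len(n))]@R.T
    return o+d*((z-o[2])/d[:,2])[:,None]
def proj(cam,P):
    p=ctrl.camera_params(cam) if isinstance(cam,str) else cam
    R=np.array(p['rotation']);o=np.array(p['xyz'],float)
    c=(np.array(P,float).reshape(-1,3)-o)@R
    return cv2.projectPoints(c,np.zeros(3),np.zeros(3),np.array(p['K'],float),np.array(p['distortion'],float))[0].reshape(-1,2)
E
python3 - <<'E'
from h import *
s=ctrl.sense();print(s['time'],s['tcp_pos'],s['orientation'],s['finger_gap'])
for c in ['scene','top']:
    save(c+'0',ctrl.camera(c),1.5)
    p=ctrl.camera_params(c);print(c,p['xyz'],np.round(p['rotation'],3).tolist(),p['K'])
    for q in ['orange_cap_grip','orange_cap_tab','orange_tub','green_cap_grip','tray_in']:
        try:
            for r in ctrl.recognise(c,q): print(c,q,np.round(r['location'],1),round(r['confidence'],2),proj(c,r['location']).round())
        except Exception as e: print(q,e)
print(ctrl.sense()['time'])
E
```

```text
0.0 [246.64617754 490.9953809  230.44536243] [[ 8.93469138e-01 -1.17597671e-03  4.49123053e-01]
 [-4.49124425e-01 -1.47504691e-03  8.93468005e-01]
 [-3.88219989e-04 -9.99998221e-01 -1.84606875e-03]] 0.997491472294245
scene [ -72.30718383 -574.93055506  521.87614572] [[0.683, -0.329, 0.652], [-0.73, -0.297, 0.615], [-0.009, -0.896, -0.443]] [[363.50179491   0.         260.46828912]
 [  0.         363.50179491 199.53237966]
 [  0.           0.           1.        ]]
scene orange_cap_grip [529.3 143.6  87.2] 0.63 [[222. 192.]]
scene orange_tub [526.8 132.   33.5] 0.74 [[225. 210.]]
scene orange_tub [ 482.6 -221.2    4.1] 0.39 [[317. 279.]]
scene green_cap_grip [552.6 -26.7  94.4] 0.93 [[272. 205.]]
scene tray_in [ 485.7 -218.9    5.8] 0.75 [[317. 277.]]
top [ 431.15850334   30.25103295 1065.99333735] [[0.011, -0.991, 0.132], [-1.0, -0.012, -0.002], [0.003, -0.132, -0.991]] [[429.82819997   0.         257.35536088]
 [  0.         429.82819997 195.42382846]
 [  0.           0.           1.        ]]
top orange_cap_grip [544.6 154.  105.7] 0.92 [[202. 201.]]
top orange_tub [529.4 139.8  54.7] 0.73 [[210. 210.]]
top green_cap_grip [564.3 -18.4 104.9] 0.78 [[278. 193.]]
top tray_in [ 487.8 -215.3    5.3] 0.82 [[356. 231.]]
0.6
```

View pics/scene0.png

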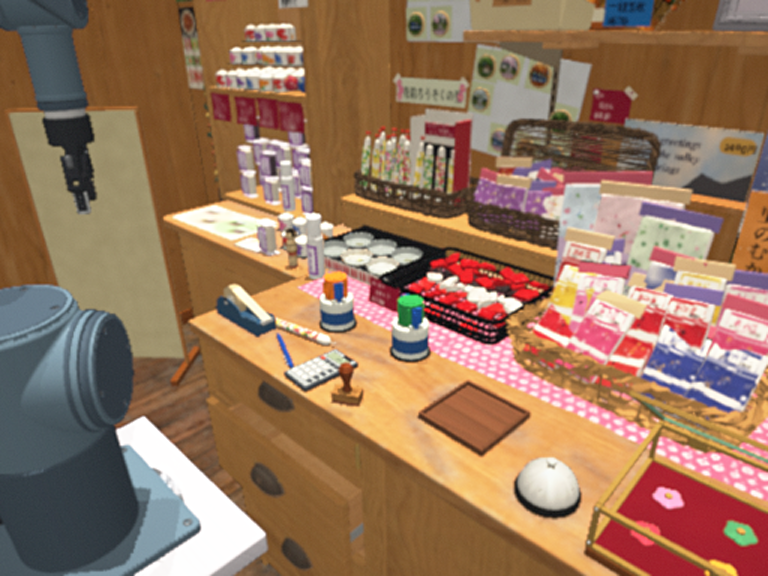

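View pics/top0.png

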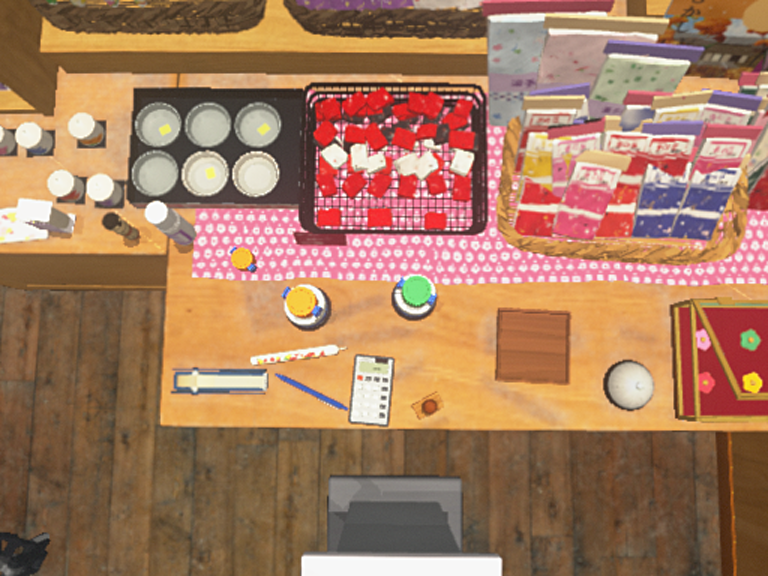

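```bash
python3 - <<'E'
from h import *
im=ctrl.camera('top')
save('crop1',im[160:230,140:310],4.5)
for q in ['orange_cap_grip','orange_cap_tab','green_cap_grip','orange_tub']:
    for r in ctrl.regions_of('top',q):
        ys,xs=np.nonzero(r['region']);print(q,round(r['confidence'],2),len(xs),xs.mean(),ys.mean(),xs.min(),xs.max(),ys.min(),ys.max())
E
```

```text
orange_cap_grip 0.66 230 161.94782608695652 172.6782608695652 153 170 165 181
orange_cap_grip 0.56 408 201.0441176470588 201.15196078431373 188 214 191 211
green_cap_grip 0.9 376 277.13563829787233 194.04521276595744 266 289 184 204
orange_tub 0.74 390 209.0025641025641 208.07179487179488 190 221 190 220
```

View pics/crop1.png

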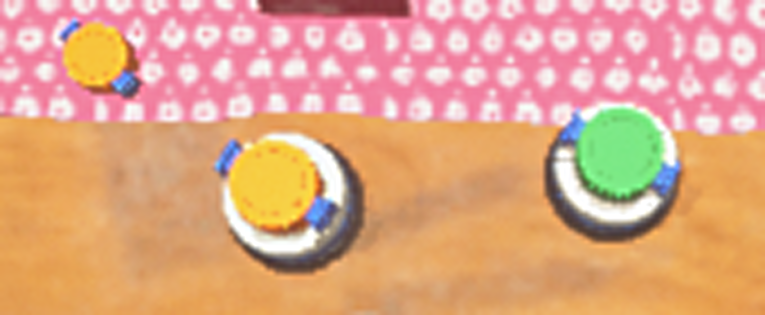

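```bash
python3 - <<'E'
from h import *
f=lambda a:np.array(a)/4.5+[140,160]-0.4
c=ray('top',[f([272,184])],103.5)[0];t=ray('top',[f([229,157]),f([322,211])],101.5)
print('orange',c,t,(t[0]+t[1])/2,t[0]-t[1],np.degrees(np.arctan2(*(t[0]-t[1])[[1,0]])))
g=ray('top',[f([620,150])],103.5)[0];print('green',g)
s=ctrl.sense();p=ctrl.camera_params('wrist');R=s['orientation']
print('cam in tool',np.array(R).T@(np.array(p['xyz'])-s['tcp_pos']),(np.array(R).T@p['rotation']).round(3))
print('shift tool',np.array(R).T@(np.append(c[:2],230)-s['tcp_pos']), 'tool z az',np.degrees(np.arctan2(R[1][2],R[0][2])),s['joint_positions'])
E
```

```text
orange [546.28321649 157.67504784 103.5       ] [[559.94879604 180.00783598 101.5       ]
 [533.19165472 132.45591585 101.5       ]] [546.57022538 156.23187592 101.5       ] [26.75714132 47.55192013  0.        ] 60.63383895729761
green [565.57693723 -16.69344315 103.5       ]
cam in tool [ -67.08497588 -143.9771362    -0.20535643] [[-0.     0.963  0.269]
 [ 0.001 -0.269  0.963]
 [ 1.     0.001 -0.001]]
shift tool [ 417.30801679    1.29018211 -163.7439299 ] tool z az 63.31006964023039 [ 5.16923989e+01  1.48163689e+01  8.79511633e+01  1.37608982e-03
  7.72345785e+01 -1.16179748e+01]
```

>>> {"name": "servo_tool", "arguments": {"steps": [[[0.05,0,-0.02],[0,0,0]],[[0.052,0,-0.0205],[0,0,0]],[[0.052,0,-0.0205],[0,0,0]],[[0.052,0,-0.0205],[0,0,0]],[[0.052,0,-0.0205],[0,0,0]],[[0.052,0,-0.0205],[0,0,0]],[[0.052,0,-0.0205],[0,0,0]],[[0.052,0,-0.0205],[0,0,0]]], "grip": -1, "newtons": 60}}

```text
time: 1.85
tcp_pos: [544.6, 157.9, 231.5]
orientation: [[0.893, 0.0, 0.449], [-0.449, 0.0, 0.893], [0.0, -1.0, 0.0]]
force: [0.5, -0.1, -0.0]
finger_gap: 1.003
```

>>> {"name": "servo_tool", "arguments": {"steps": [[[0,0,0],[0,2.7,0]],[[0,0,0],[0,0,0]]]}}

```text
time: 2.1
tcp_pos: [543.7, 158.7, 231.0]
orientation: [[0.871, -0.001, 0.492], [-0.492, 0.0, 0.871], [-0.001, -1.0, -0.0]]
force: [-0.6, 0.2, -0.4]
finger_gap: 1.002
```

```bash
python3 - <<'E'
from h import *
s=ctrl.sense();p=ctrl.camera_params('wrist');im=ctrl.camera('wrist')
save('w1',im)
print(s['time'],s['tcp_pos'],s['orientation'],s['joint_positions'].round(1) if hasattr(s['joint_positions'],'round') else s['joint_positions'])
for q in ['orange_cap_grip','orange_cap_tab']:
    for r in ctrl.recognise('wrist',q): print(q,r['location'],r['confidence'],proj(p,r['location']))
E
```

```text
2.1 [543.69458144 158.71874607 231.00317767] [[ 8.70777860e-01 -6.70041179e-04  4.91676184e-01]
 [-4.91676247e-01  7.87768932e-05  8.70778079e-01]
 [-6.22189893e-04 -9.99999772e-01 -2.60846158e-04]] [  5.   16.5  85.7   0.   77.8 -55.6]
orange_cap_grip [544.6, 157.8, 101.9] 0.86 [[261.06138067 175.18497043]]
orange_cap_grip [619.0, 262.9, 33.9] 0.85 [[377.68714833 171.80627538]]
orange_cap_tab [557.5, 177.2, 97.6] 0.74 [[286.91050062 175.86810488]]
```

View pics/w1.png

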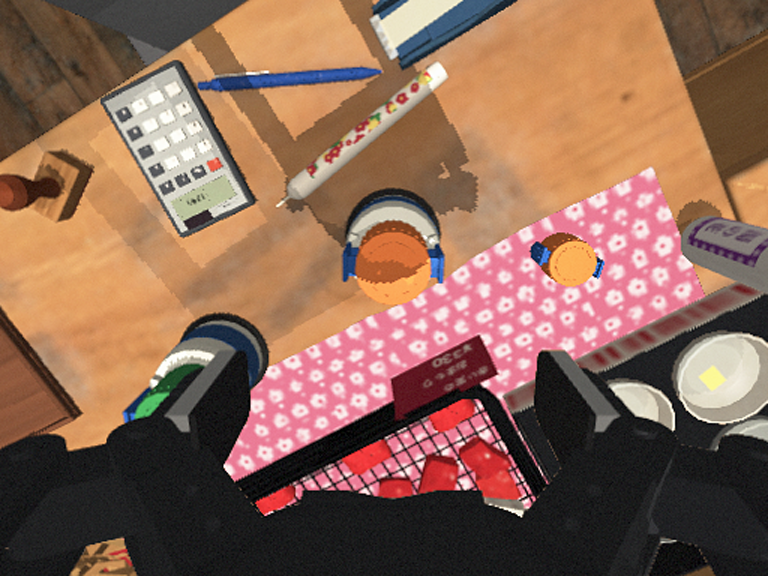

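```bash
python3 - <<'E'
from h import *
im=ctrl.camera('wrist'); save('w2',im[115:215,210:315],6)
E
```

```text
(no output)
```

View pics/w2.png

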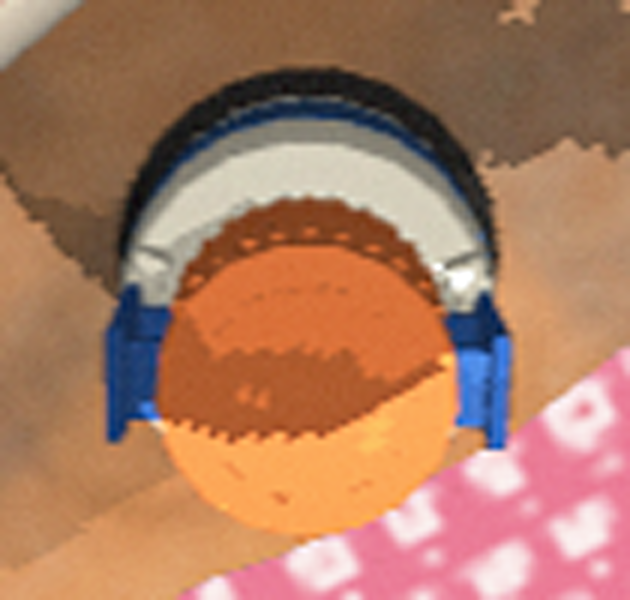

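```bash
python3 - <<'E'
from h import *
s=ctrl.sense();R=np.array(s['orientation']);p=ctrl.camera_params('wrist')
f=lambda a:np.array(a,float)/6+[210,115]-0.42
pts=[f(a) for a in [(307,388),(107,325),(113,440),(511,335),(504,447)]]
c=ray(p,[pts[0]],103.5)[0];t=ray(p,pts[1:],101.5)
m=t.mean(0);d=(t[2]+t[3]-t[0]-t[1])/2
print(c,t,m,np.linalg.norm(d),'az',np.degrees(np.arctan2(d[1],d[0])),'tool az',np.degrees(np.arctan2(R[1,2],R[0,2])))
print([np.degrees(np.arctan2(*(b-a)[[1,0]])) for a,b in[(t[0],t[1]),(t[2],t[3])]])
for q in(c,m): print(R.T@(np.append(q[:2],72)-s['tcp_pos']))
E
```

```text
[546.8425201  157.25392594 103.5       ] [[524.57140638 136.01734717 101.5       ]
 [540.13952565 127.74718116 101.5       ]
 [554.9425629  187.14895075 101.5       ]
 [569.67934223 178.2526823  101.5       ]] [547.33320929 157.29154034 101.5       ] 58.99030800716619 az 59.4823656845301 tool az 60.715903005278406
[np.float64(-27.978333881435166), np.float64(-31.118453570541625)]
[  4.72500489 159.46188732  -0.64672511]
[  5.13458776 159.46194718  -0.37390174]
```

>>> {"name": "servo_tool", "arguments": {"steps": [[[0.0048,0.02,-0.0005],[0,0.7,0]],[[0,0.04,0],[0,0,0]],[[0,0.04,0],[0,0,0]],[[0,0.035,0],[0,0,0]],[[0,0.0245,0],[0,0,0]],[[0,0,0],[0,0,0]],[[0,0,0],[0,0,0]]]}}

```text
time: 3.18
tcp_pos: [548.1, 157.1, 73.0]
orientation: [[0.866, 0.002, 0.5], [-0.5, 0.0, 0.866], [0.001, -1.0, 0.001]]
force: [-0.3, -0.8, -0.1]
finger_gap: 0.997
```

```bash
python3 - <<'E'
from h import *
print(ctrl.sense()['tcp_pos'])
save('w3',ctrl.camera('wrist'));save('s3',ctrl.camera('scene')[130:260,180:320],5)
E
```

```text
[548.05290262 157.13194531  72.98159942]
```

View pics/w3.png

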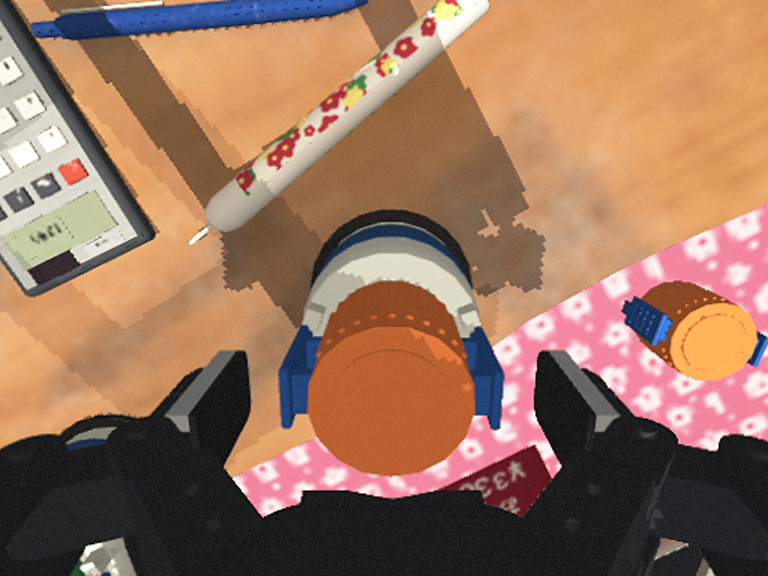

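View pics/s3.png

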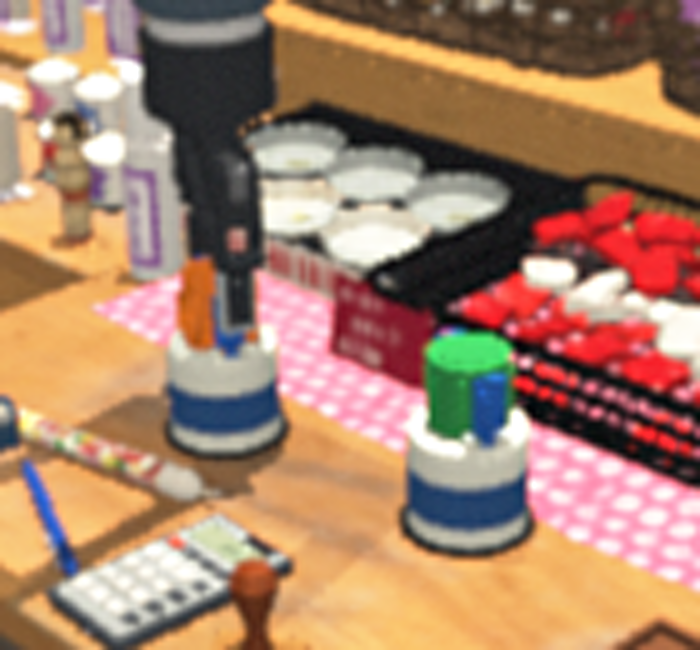

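>>> {"name": "servo_tool", "arguments": {"steps": [[[0,0,0],[0,0,0]],[[0,0,0],[0,0,0]],[[0,0,0],[0,0,0]],[[0,0,0],[0,0,0]],[[0,0,0],[0,0,0]],[[0,0,0],[0,0,0]],[[0,0,0],[0,0,0]],[[0,0,0],[0,0,0]]], "grip": 1, "newtons": 60}}

```text
time: 4.28
tcp_pos: [548.3, 156.7, 73.7]
orientation: [[0.865, 0.003, 0.501], [-0.501, 0.0, 0.865], [0.002, -1.0, 0.002]]
force: [-2.9, -1.1, 10.0]
finger_gap: 0.519
```

```bash
python3 - <<'E'
from h import *
s=ctrl.sense();print(s['tcp_pos'],s['force'],s['wrist_torque'],s['finger_gap']*85)
save('w4',ctrl.camera('wrist'))
E
```

```text
[548.33446339 156.67907069  73.66530879] [-2.85029517 -1.07175312  9.97105931] [-0.0408134   0.37420629 -0.03852116] 44.07484738618142
```

View pics/w4.png

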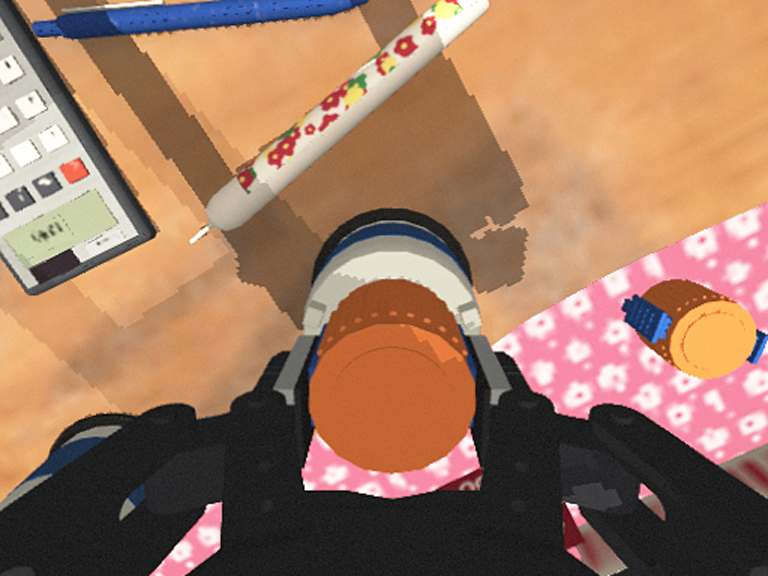

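>>> {"name": "servo_tool", "arguments": {"steps": [[[0,0,0],[0,-4,0]],[[0,0,0],[0,-5,0]],[[0,0,0],[0,-5,0]],[[0,0,0],[0,-5,0]],[[0,0,0],[0,-5,0]]]}}

```text
time: 4.95
tcp_pos: [548.7, 157.1, 73.7]
orientation: [[0.995, 0.003, 0.103], [-0.103, 0.001, 0.995], [0.003, -1.0, 0.001]]
force: [-0.8, 1.3, 8.4]
finger_gap: 0.52
```

```bash
python3 - <<'E'
from h import *
s=ctrl.sense();print(s['tcp_pos'],s['force'],s['wrist_torque'],s['finger_gap']*85,np.degrees(np.arctan2(s['orientation'][1][2],s['orientation'][0][2])))
save('w5',ctrl.camera('wrist'))
E
```

```text
[548.70775264 157.08127966  73.68231854] [-0.83662338  1.31625699  8.3561682 ] [ 0.22448805  0.1993978  -0.04943639] 44.22966067098019 84.0633505830003
```

View pics/w5.png

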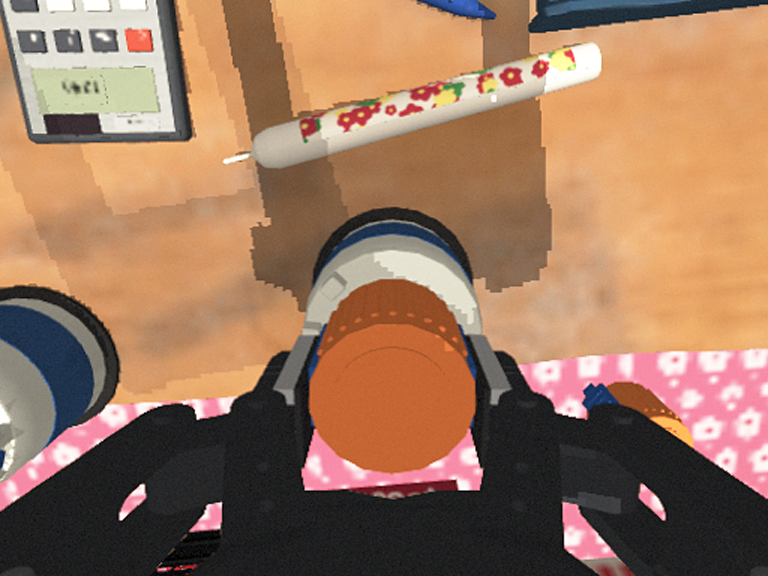

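>>> {"name": "servo_tool", "arguments": {"steps": [[[0,0,0],[0,-7,0]],[[0,0,0],[0,-8,0]],[[0,0,0],[0,-8,0]],[[0,0,0],[0,-8,0]],[[0,0,0],[0,-8,0]],[[0,0,0],[0,-7,0]],[[0,0,0],[0,0,0]],[[0,0,0],[0,0,0]]]}}

```text
time: 6.0
tcp_pos: [548.5, 157.8, 73.7]
orientation: [[0.767, 0.003, -0.642], [0.642, 0.002, 0.767], [0.004, -1.0, -0.001]]
force: [-0.4, 5.7, 9.5]
finger_gap: 0.513
```

```bash
python3 - <<'E'
from h import *
s=ctrl.sense();print(s['tcp_pos'],s['force'],s['wrist_torque'],s['finger_gap']*85,np.degrees(np.arctan2(s['orientation'][1][2],s['orientation'][0][2])),s['joint_positions'])
save('w6',ctrl.camera('wrist'))
E
```

```text
[548.5233955  157.79274058  73.68398318] [-0.40103232  5.67146195  9.48307263] [0.69295933 0.25583371 0.12553283] 43.58263428080843 129.91689482962985 [ 4.79663209e+00  2.53928692e+01  9.65800578e+01  1.09499102e-01
  5.78296528e+01 -1.25178475e+02]
```

View pics/w6.png

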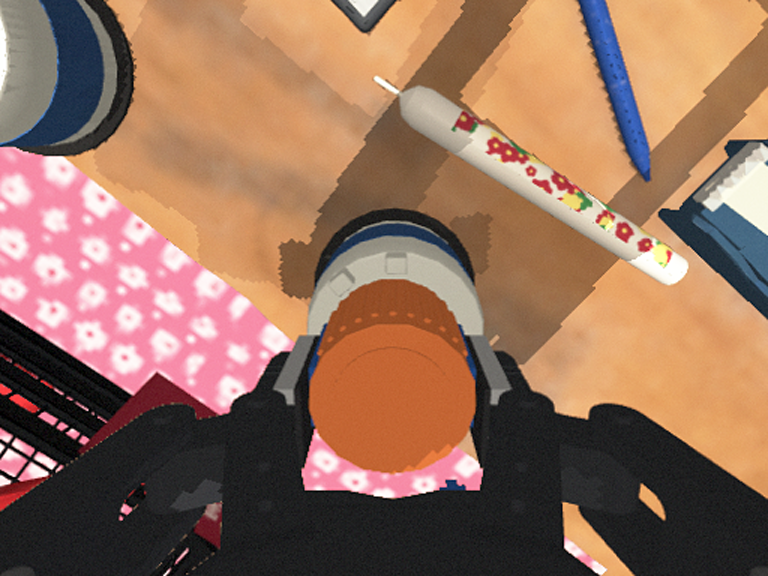

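>>> {"name": "servo_tool", "arguments": {"steps": [[[0,-0.005,0],[0,0,0]],[[0,-0.008,0],[0,0,0]],[[0,-0.012,0],[0,0,0]],[[0,-0.015,0],[0,0,0]],[[0,-0.02,0],[0,0,0]],[[0,-0.03,0],[0,0,0]],[[0,-0.02,0],[0,0,0]],[[0,0,0],[0,0,0]]]}}

```text
time: 7.05
tcp_pos: [548.5, 156.2, 184.5]
orientation: [[0.767, 0.004, -0.642], [0.642, -0.0, 0.767], [0.003, -1.0, -0.003]]
force: [0.3, 0.2, -0.6]
finger_gap: 0.516
```

```bash
python3 - <<'E'
from h import *
s=ctrl.sense();R=np.array(s['orientation']);print(s['tcp_pos'],s['force'],s['wrist_torque'],s['finger_gap']*85)
save('w7',ctrl.camera('wrist'));im=ctrl.camera('scene');save('s7',im[60:310,150:400],2.4)
im=ctrl.camera('top');ctrl.recognise('top','tray_in')
r=ctrl.regions_of('top','tray_in')[0]['region'].astype(np.uint8)
c=max(cv2.findContours(r,0,2)[0],key=cv2.contourArea);box=cv2.boxPoints(cv2.minAreaRect(c))
q=ray('top',box,12);print(q,q.mean(0))
t=np.append(q.mean(0)[:2],18.5);print('dtool',R.T@(t-s['tcp_pos']))
E
```

```text
[548.51135314 156.20231802 184.50203783] [ 0.30200816  0.20731179 -0.63087713] [-0.03994246 -0.05385546  0.03462179] 43.896336630882075
[[ 429.22468498 -148.45778365   12.        ]
 [ 550.61831817 -155.45777248   12.        ]
 [ 546.16449858 -278.18650995   12.        ]
 [ 424.61397108 -269.39787491   12.        ]] [ 487.6553682  -212.87498525   12.        ]
dtool [-283.97116146  165.87547701 -243.56495815]
```

View pics/w7.png

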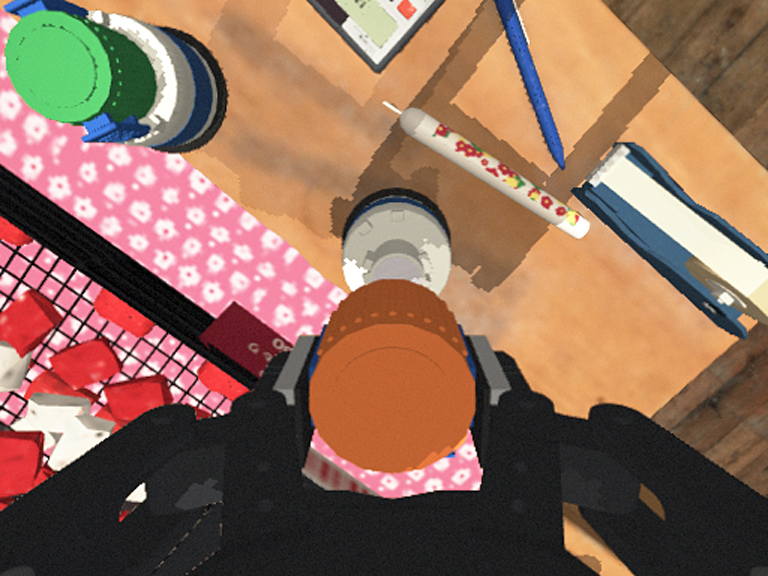

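View pics/s7.png

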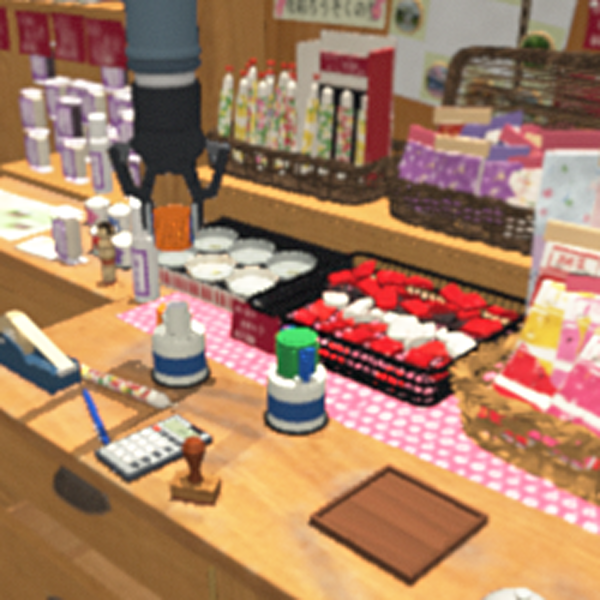

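>>> {"name": "servo_tool", "arguments": {"steps": [[[0,0,0],[0,10,0]],[[0,0,0],[0,10,0]],[[0,0,0],[0,10,0]],[[0,0,0],[0,9.9,0]]]}}

```text
time: 7.8
tcp_pos: [546.9, 156.5, 180.7]
orientation: [[1.0, -0.002, 0.005], [-0.005, -0.0, 1.0], [-0.002, -1.0, -0.0]]
force: [-0.2, -0.5, -2.1]
finger_gap: 0.513
```

>>> {"name": "servo_tool", "arguments": {"steps": [[[-0.005,0,-0.03],[0,0,0]],[[-0.008,0,-0.05],[0,0,0]],[[-0.008,0,-0.05],[0,0,0]],[[-0.008,0,-0.05],[0,0,0]],[[-0.008,0,-0.05],[0,0,0]],[[-0.008,0,-0.05],[0,0,0]],[[-0.008,0,-0.05],[0,0,0]],[[-0.008,0,-0.04],[0,0,0]]]}}

```text
time: 8.8
tcp_pos: [485.6, -215.2, 181.0]
orientation: [[1.0, -0.001, 0.001], [-0.001, 0.001, 1.0], [-0.001, -1.0, 0.001]]
force: [0.9, 0.6, -1.0]
finger_gap: 0.512
```

>>> {"name": "servo_tool", "arguments": {"steps": [[[0,0.03,0],[0,0,0]],[[0,0.04,0],[0,0,0]],[[0,0.03,0],[0,0,0]],[[0,0.02,0],[0,0,0]],[[0,0,0],[0,0,0]],[[0,0,0],[0,0,0]]]}}

```text
time: 9.55
tcp_pos: [486.7, -213.6, 62.2]
orientation: [[1.0, 0.0, -0.0], [0.0, -0.0, 1.0], [0.0, -1.0, -0.0]]
force: [-0.3, -0.2, -0.5]
finger_gap: 0.512
```

```bash
python3 - <<'E'
from h import *
s=ctrl.sense();R=np.array(s['orientation']);print(s['time'],s['tcp_pos'],R.round(4).tolist(),s['force'],s['wrist_torque'],s['finger_gap']*85,s['joint_positions'])
save('w8',ctrl.camera('wrist'));im=ctrl.camera('scene');save('s8',im[150:340,240:440],3)
E
```

```text
9.55 [ 486.74310081 -213.60978493   62.1629031 ] [[1.0, 0.0002, -0.0003], [0.0003, -0.0002, 1.0], [0.0002, -1.0, -0.0002]] [-0.26319207 -0.24113262 -0.49782945] [-0.00978744 -0.00515605 -0.00518172] 43.48338480216242 [-3.57238895e+01  2.30068392e+01  1.02658570e+02 -3.49598139e-03
  5.43187554e+01 -1.25736827e+02]
```

View pics/w8.png

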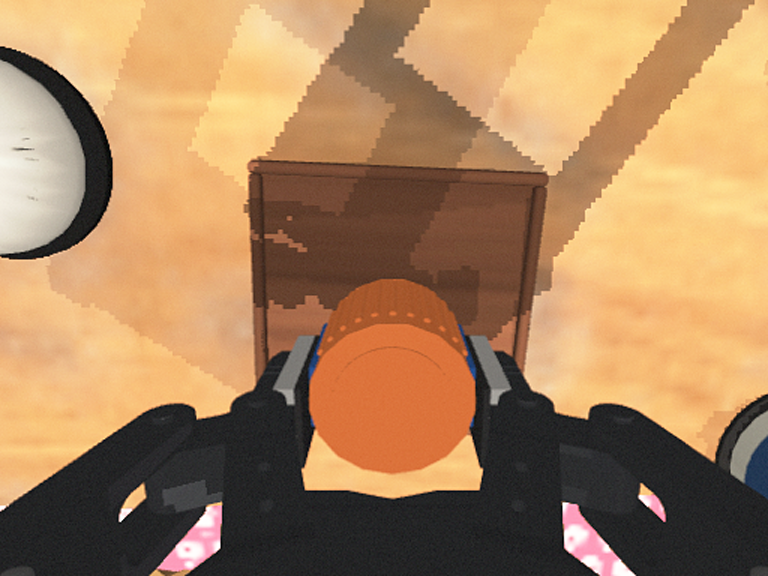

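View pics/s8.png

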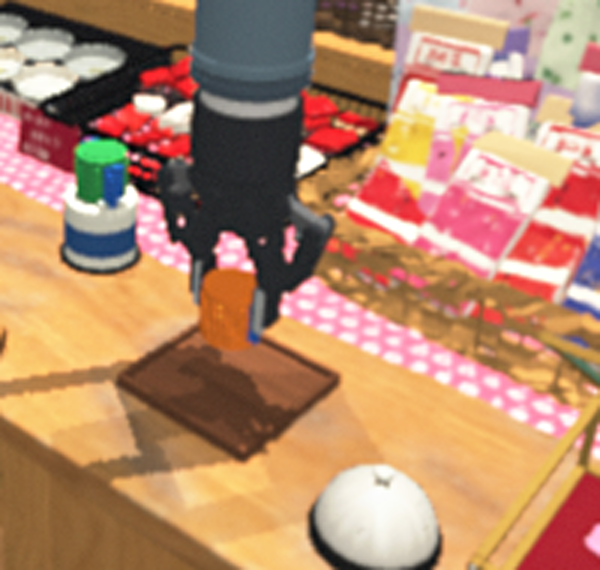

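>>> {"name": "servo_tool", "arguments": {"steps": [[[0,0.02,0],[0,0,0]],[[0,0.015,0],[0,0,0]],[[0,0.006,0],[0,0,0]],[[0,0,0],[0,0,0]],[[0,0,0],[0,0,0]]]}}

```text
time: 10.28
tcp_pos: [486.9, -213.7, 21.3]
orientation: [[1.0, 0.001, -0.0], [0.0, -0.001, 1.0], [0.001, -1.0, -0.001]]
force: [-0.2, 0.1, -0.5]
finger_gap: 0.511
```

>>> {"name": "servo_tool", "arguments": {"steps": [[[0,0.0015,0],[0,0,0]],[[0,0,0],[0,0,0]]]}}

```text
time: 10.52
tcp_pos: [486.6, -213.5, 19.5]
orientation: [[1.0, 0.0, -0.0], [0.0, -0.0, 1.0], [0.0, -1.0, -0.0]]
force: [0.2, -0.0, -0.6]
finger_gap: 0.515
```

>>> {"name": "servo_tool", "arguments": {"steps": [[[0,0.001,0],[0,0,0]],[[0,0,0],[0,0,0]]]}}

```text
time: 10.78
tcp_pos: [486.4, -213.4, 18.3]
orientation: [[1.0, -0.0, -0.0], [0.0, 0.0, 1.0], [-0.0, -1.0, 0.0]]
force: [0.3, 0.7, 0.5]
finger_gap: 0.519
```

>>> {"name": "servo_tool", "arguments": {"steps": [[[0,0.0008,0],[0,0,0]],[[0,0,0],[0,0,0]]]}}

```text
time: 11.02
tcp_pos: [486.4, -213.4, 17.4]
orientation: [[1.0, -0.0, -0.0], [0.0, 0.0, 1.0], [-0.0, -1.0, 0.0]]
force: [0.4, 0.7, -0.6]
finger_gap: 0.516
```

>>> {"name": "servo_tool", "arguments": {"steps": [[[0,0.0008,0],[0,0,0]],[[0,0,0],[0,0,0]]]}}

```text
time: 11.28
tcp_pos: [486.5, -213.4, 17.2]
orientation: [[1.0, 0.0, -0.0], [0.0, -0.0, 1.0], [0.0, -1.0, -0.0]]
force: [-1.8, 0.7, 4.8]
finger_gap: 0.519
```

>>> {"name": "servo_tool", "arguments": {"steps": [[[0,0,0],[0,0,0]],[[0,0,0],[0,0,0]],[[0,0,0],[0,0,0]],[[0,0,0],[0,0,0]],[[0,0,0],[0,0,0]],[[0,0,0],[0,0,0]]], "grip": -1}}

```text
time: 12.02
tcp_pos: [486.5, -213.4, 16.7]
orientation: [[1.0, 0.0, -0.0], [0.0, -0.0, 1.0], [0.0, -1.0, -0.0]]
force: [-1.2, -0.3, 0.3]
finger_gap: 0.997
```

```bash
python3 - <<'E'
from h import *
s=ctrl.sense();print(s['time'],s['tcp_pos'],s['force'],s['finger_gap'])
save('w9',ctrl.camera('wrist'))
E
```

```text
12.025 [ 486.52846718 -213.41865548   16.71891647] [-1.18124642 -0.32543057  0.308822  ] 0.9965868351543097
```

View pics/w9.png

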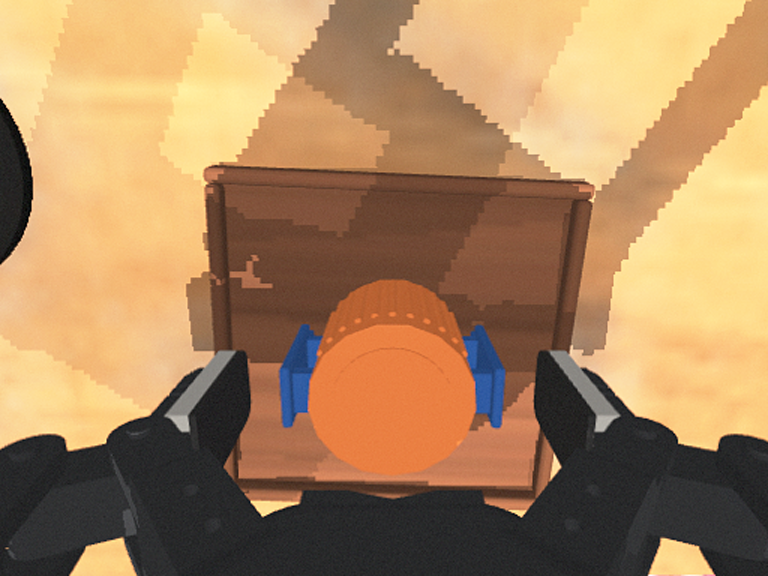

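Released cleanly; the cap stands central with both tabs out. Retreat upwards.

>>> {"name": "servo_tool", "arguments": {"steps": [[[0,-0.015,0],[0,0,0]],[[0,-0.03,0],[0,0,0]],[[0,-0.04,0],[0,0,0]],[[0,-0.04,0],[0,0,0]],[[0,-0.03,0],[0,0,0]],[[0,0,0],[0,0,0]],[[0,0,0],[0,0,0]]]}}

```text
time: 12.95
tcp_pos: [486.1, -213.1, 171.7]
orientation: [[1.0, -0.0, -0.0], [0.0, 0.0, 1.0], [-0.0, -1.0, 0.0]]
force: [0.7, 0.0, -0.7]
finger_gap: 1.004
```

```bash
python3 - <<'E'
from h import *
s=ctrl.sense();print(s['time'],s['tcp_pos'],s['force'])
save('w10',ctrl.camera('wrist'));save('s10',ctrl.camera('scene')[150:340,240:440],3)
for c,q in [('wrist','orange_cap_grip'),('scene','orange_cap_grip'),('scene','green_cap_grip')]:
    for r in ctrl.recognise(c,q): print(c,q,np.round(r['location'],1),r['confidence'])
E
```

```text
12.95 [ 486.08386603 -213.13795342  171.65326697] [ 0.73170243  0.03335088 -0.68505207]
wrist orange_cap_grip [ 484.2 -213.7   47.7] 0.79
scene orange_cap_grip [ 475.3 -222.4   31.5] 0.7
scene green_cap_grip [552.2 -24.3  95.5] 0.93
```

View pics/w10.png

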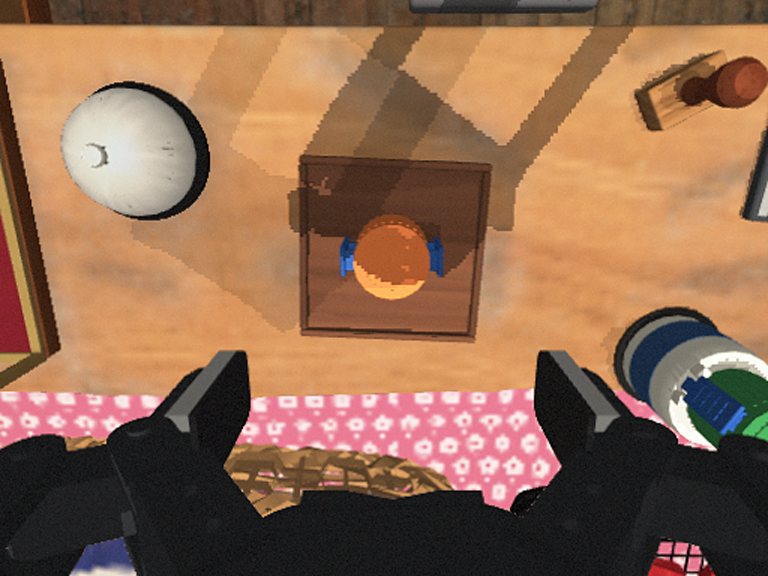

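View pics/s10.png

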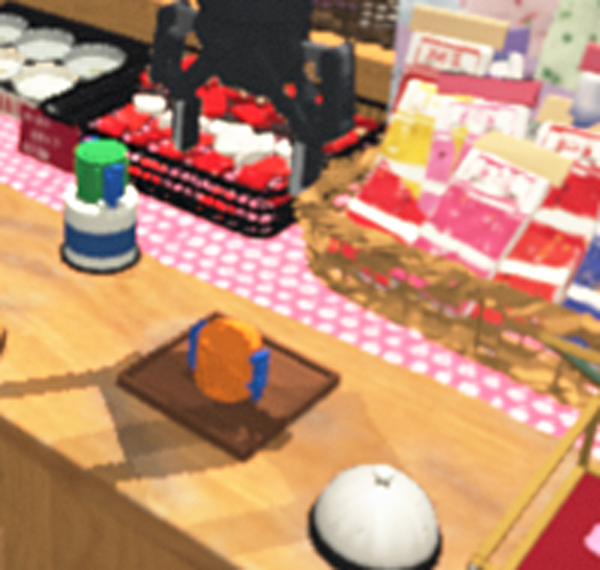

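The cap stands upright near the middle of the tray, both images agree, and the green cap is still on its tub.

```bash
python3 -c "
from plant import ctrl
print(ctrl.sign_off())"
```

```text
the job is handed in; nothing more can be done
None
```

The orange cap is off its tub and standing upright in the wooden tray. I handed the job in at about 13 s; no verdict was reported.

I took the large cap on the tub, not the small loose look-alike. I squeezed both tabs fully (about 44 mm opening at 60 N), turned the cap about 70° anticlockwise while it was still seated, and lifted it off. I then set it on the tray floor, feeling about 5 N of contact, opened the gripper and moved it about 155 mm up, clear of everything.

**Last checks:**
- **Orange cap:** the wrist and scene pictures show it upright with both tabs out. The wrist view puts it about 4 mm from the tray centre, with its top at 47.7 mm against an expected 47.
- **Green cap:** it is still on its tub. The network's position for it moved 2.6 mm from the first look, within its accuracy of about 4 mm.
- **Disagreement:** the scene network put the orange cap about 12 mm off the wrist reading. It reports the middle of the visible side surface, so this is expected and still well within the 50 mm allowed.

No check failed.

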